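# Push the small eyelet tin's flap shut

### The job

The smaller of the two aluminium tins, the one with the eyelets, has been left with its hinged flap standing open. With the fingertips only, gently push that flap over and press it fully shut, without lifting the tin or shoving it along the cart, then draw the hand clear. The larger tin is still in use: leave its flap open just as it stands, and do not disturb the hole punch, the brayer or the stack of hoops.

Things in the scene. Friction and masses are not known exactly. Their poses are not given: they have to be found in the camera images.
- small_tin: The tin to close: plain sheet aluminium, loose on the cart, full of brass eyelets, about 0.4 kg. It is 64 mm along its x axis, 84 mm along its y axis and 36 mm high. Origin at the centre of its underside, z up. Its -x side is the front, where the flap's thumb lip is; the back 16 mm of its top (+x side) is a fixed deck, and the hinged flap covers the rest.
- small_tin_hinge (a point): Middle of the small tin's hinge line, which runs along the tin's y axis, 16 mm behind (+x of) the tin's centre and at the height of its rim, 36 mm above the cart. Axes as the tin's.
- small_tin_edge (a point): Middle of the free edge of the small tin's flap, on its outer face (the face that is uppermost when shut); it moves with the flap. The flap is a 2 mm thick aluminium sheet 84 mm wide and 48 mm from hinge line to this edge, with a 30 mm wide thumb lip that stands out 7 mm beyond it. Shut, its outer face is level, 38 mm above the cart. The point's z axis is the outer face's outward normal and its -x axis points from the hinge to the free edge.
- small_tin_flap (a joint): Angle of the small tin's flap, rad: 0 is fully shut on the rim, 1.57 is standing straight up, 1.85 (leaning back) is its stop. It starts between 0.9 and 1.75. The hinge is slightly stiff, so the flap stays wherever it is left and does not fall shut: under 1 N at the free edge moves it, all the way to the rim.
- large_tin: The tin to leave alone: same make, 92 mm along its x axis, 134 mm along its y axis and 48 mm high, loose, about 0.8 kg. Origin at the centre of its underside, z up, front at -x; its back 24 mm (+x side) is a fixed deck.
- large_tin_edge (a point): Middle of the free edge of the large tin's flap, 68 mm from its hinge line; moves with the flap, which stands open.
- large_tin_flap (a joint): Angle of the large tin's flap, rad: 0 shut, 1.57 straight up; it starts between 0.9 and 1.75 and must stay as it is.
- punch: Black plastic two-hole desk punch, loose, 0.5 kg, about 112 mm wide (y), 112 mm deep (x) and 60 mm high, press lever hinged at its back (+x). Origin at the centre of its underside. Leave alone.
- punch_lever (a joint): Angle of the punch's sprung press lever, rad: 0 up (as it stands), 0.22 fully pressed. Leave alone.
- brayer: Brayer lying flat: hard pink roller 90 mm long and 38 mm across at its -x end, steel frame, black handle along +x; 196 mm long in all, its origin on the cart about 81 mm from the roller's end. Leave alone.
- hoop_bottom: Lowest of three wooden embroidery hoops stacked flat, each 126 mm across and 9 mm thick with a brass screw that stands out 10 mm at its -x side. Origin at the ring's centre on its underside. Leave alone.
- hoop_middle: Middle hoop of the stack, its origin 9 mm above the cart. Leave alone.
- hoop_top: Top hoop of the stack, its origin 18 mm above the cart. Leave alone.
Things that resemble listed ones, but are neither listed nor needed, are in the scene too. What is shaped like the small_tin but blue or green is not meant.

How it is judged:
On the way:
1. the small tin's flap is fully shut (value of joint small_tin_flap below 0.04 rad), for 0.2 s.
At the end, for the whole second after the job is handed in: The small tin's flap is shut to within 0.04 rad (about 2 mm at its free edge), the tin stands level and still within 15 mm of where it stood, the large tin and its open flap are within 10 mm of where they were, and so are the punch, the brayer and every hoop (value of joint small_tin_flap below 0.04 rad and distance of small_tin from where it was at the start of the episode below 0.015 m and angle between small_tin's own z axis and vertical below 0.05 rad and linear speed of small_tin below 0.01 m/s and distance of each of large_tin_edge, large_tin, punch, brayer, hoop_bottom, hoop_middle, hoop_top from where it was at the start of the episode below 0.01 m); the robot touches nothing.
It fails at once if the small tin is lifted or tipped (height (world z) of small_tin above 0.012 m or angle between small_tin's own z axis and vertical above 0.2 rad).
It fails at once if the small tin is shoved more than 15 mm, or pressed with more than 30 N (distance of small_tin from where it was at the start of the episode above 0.015 m or contact force between the fingers and small_tin above 30 N).
It fails at once if the arm or the gripper's body, not the fingers, touches a tin (contact force between the arm and small_tin above 1 N or contact force between the arm and large_tin above 1 N).
It fails at once if the large tin or its flap is disturbed (10 mm) (distance of any of large_tin, large_tin_edge from where it was at the start of the episode above 0.01 m).
It fails at once if the punch, the brayer or a hoop is moved (10 mm), or the punch's lever pressed (distance of any of punch, brayer, hoop_bottom, hoop_middle, hoop_top from where it was at the start of the episode above 0.01 m or value of joint punch_lever above 0.06 rad).
It also fails if it takes over 35 s, if anything falls off the work surface, if the arm or the gripper's body presses on something with over 40 N, if the wrist force passes 120 N, or if a joint passes its speed limit or range.

### The arm

A 7-joint arm with a two-finger parallel gripper is mounted at the origin on the work surface. World frame = base frame: x ahead of the robot, y to its left, z up, the work surface at z = 0. Lengths are in m, angles in rad, forces in N, time in s.
With the tool pointing down it reaches from about 0.35 to 0.9 m from the base axis. Payload 8.1 kg.
Tool frame: the origin (TCP) lies at the centre of the arm's flange, where the gripper is bolted on; the fingertips stand 178 mm ahead of it and the grasp point (between the pads) lies 159 mm ahead of it; x points along the fingers, z is the direction in which the jaws open and shut, and the axes are right-handed (so a half turn about x gives the same grasp; the last joint's range is limited). The gripper opens to 92 mm and grips with 3 to 60 N. Pads are 19 mm wide; open, the fingers measure 130 mm over their backs; the gripper's body (75 mm by 190 mm) begins 47 mm behind the grasp point.
Start: joints at [-1.222, 0.434, 0.025, 1.573, -0.012, 1.134, -0.075], TCP at [0.273, 0.562, 0.405] pointing down, gripper open.
Joint ranges: [-2.62, 2.62], [-0.44, 2.09], [-1.27, 1.32], [0.08, 2.57], [-1.32, 4.46], [0.12, 2], [-2.74, 2.74]. Speed limits (rad/s): [2.22, 2.22, 3.01, 3.01, 3.14, 3.14, 3.14].

### API

Orientations are given as a rotation vector (axis times angle).
In Python, from cell import arm, get_image, search_frame, pinpoint gives the robot as it stands.
- The arm moves only by the tool arm_command, never from a script. Its argument "motion" is a list of rows, each a list of 7 numbers: the finger opening in mm, from 0 to 91.8, then the shift along the tool's x, y, z in mm, then the turn, a rotation vector about the tool's x, y, z in degrees. In form: [[fingers, x, y, z, ax, ay, az], ...]. A call has 1 to 5 rows; each row shifts and turns the commanded pose from where the row before left it, along the tool's axes as they then stand; what a row does not reach is not made up. A row lasts 1/8 s, in which the tool goes at most 62.5 mm and 10.7 degrees, less where a joint would pass 70% of its speed; a pose out of reach is approached as far as the arm can. A call with a gripper value outside its range is refused whole. The fingers move at their own pace and stop on an object; "newtons" is the grip in N (left out, the last holds). Time passes only in rows, so rows that do not move let the fingers close. It gives the time, the measured TCP pose, the force and the opening at its end, in the units of the state.
- arm.observe(): the state, without advancing time (a new reading comes with each control period).
- get_image(name): name is "side" or "top" or "wrist"; returns a dict with "frame" (480x640x3 uint8, red, green, blue), "range_z" (480x640 float32, m along the optical axis (not along the pixel's ray), 0 where there is no reading), "K" (3x3 intrinsics, pixels), "distortion" ([k1, k2, p1, p2, k3] as OpenCV has them; the pictures are not rectified), "origin" and "rotation" of the camera in the world; the wrist camera has in their place "tool_from_camera" (4x4, takes a point from camera to tool coordinates, whose origin is the TCP and whose axes are the tool frame's). Camera axes: x right, y down, z forward; pixel columns grow to the right and rows downward; lengths in m; the calibration is good to about 2 mm. A picture is of the moment at which its call begins: read the wrist's pose just before it.
- arm.sign_off(): hands the job in, once; it reports no verdict.
Trained networks look in the newest picture that a camera, given by its name, has taken for a name from the list of things; names that differ only in an ending like _2 or _b are one class to them, and where a whole thing is asked for, a point or a joint stands for the part that bears it (a point fixed in the world has none). Each returns a list of dicts, best first, with "p" (0 to 1); they miss things now and then, are a little off and sometimes report something else, mostly with a low value. They report only what shows in the picture. A call takes as long as a camera call. They do not tell look-alikes from the thing itself.
- search_frame(camera, target): "point" ([x, y, z] in m, in world coordinates, good to about 4 mm: the middle of the surface that is visible of it).
- pinpoint(camera, target): "point" ([x, y, z] in m, in world coordinates, good to about 4 mm: a listed point, or the origin of a listed thing).
The state is a dict: "clock": time; "joints": joint angles; "dq": joint speeds; "joint_efforts": joint torques, N m; "position": TCP position; "ee_rot": TCP orientation; "force": force on the tool from outside, world axes, zero at the start; "ft_torque": the same for the moment, N m; "width": opening from 0.0 (shut) to 1.0 (fully open).
Only numpy, scipy, OpenCV 4.12 (cv2) and the standard library are available. Lean on these libraries where they do the work, as an engineer would, in place of code of your own. Each camera call takes 0.05 s, during which the arm holds its last target. There are 200 camera calls.

## Working session

There is one attempt and no reset: what is moved stays moved. The work goes in short steps, Python scripts to look and compute and a tool call to move; the robot and the scene stay as the last step left them, time stands still between calls to the robot, and variables do not carry over. Pictures are saved under pics/ and viewed, about 8 in all and at most 12, crops included, and the job is handed in when it is done.

Besides the shell and the picture viewer there is one more tool, called after "Emit:" as a command line: name --pt "numbers of a row" for each row, then --argument value for the rest. arm_command: Moves the arm, as the interface text tells. Its arguments: {"type":"object","properties":{"motion":{"type":"array"},"newtons":{"type":"number"}},"required":["motion"]}

```bash
mkdir -p pics
cat > h.py <<'E'
import numpy as np, cv2
from scipy.spatial.transform import Rotation as R
from cell import arm, get_image, search_frame, pinpoint
def cloud(im):
    h,w=im["range_z"].shape
    uv=np.stack(np.meshgrid(np.arange(w),np.arange(h)),-1).reshape(-1,1,2).astype(np.float64)
    n=cv2.undistortPoints(uv,np.array(im["K"]),np.array(im["distortion"])).reshape(h,w,2)
    z=im["range_z"][...,None].astype(float)
    P=np.concatenate([n*z,z],-1)
    return P@np.array(im["rotation"]).T+np.array(im["origin"])
def save(n,f): cv2.imwrite("pics/"+n+".png",cv2.cvtColor(f,cv2.COLOR_RGB2BGR))
E
python3 - <<'E'
from h import *
s=arm.observe(); print(s)
a=get_image("top"); b=get_image("side")
np.savez("top.npz",P=cloud(a),f=a["frame"]); np.savez("side.npz",P=cloud(b),f=b["frame"])
save("both",cv2.resize(np.vstack([a["frame"],b["frame"]]),None,fx=.62,fy=.62)); save("top",a["frame"]);save("side",b["frame"])
for c in("top","side"):
  print(c,np.array(a["origin"] if c=="top" else b["origin"]).round(3))
  for t in("small_tin","small_tin_hinge","small_tin_edge","large_tin","large_tin_edge","punch","brayer","hoop_top"):
    print(t,[(round(d["p"],2),np.round(d["point"],3).tolist()) for d in pinpoint(c,t)[:3]])
E
```

```text
{'clock': 0.0, 'joints': array([-1.22159711,  0.43520892,  0.02496724,  1.5740998 , -0.01161281,
        1.13399058, -0.07510391]), 'dq': array([-0.00043839,  0.00152413,  0.00034055, -0.00039426, -0.00145015,
        0.00033064,  0.00095605]), 'joint_efforts': array([-8.75179612e-04, -6.67853808e+01,  9.84708108e-01, -3.14468014e+01,
       -6.05190732e-02,  4.27310227e-02,  1.76056037e-04]), 'position': array([0.27278755, 0.56206668, 0.40395237]), 'ee_rot': array([-0.87116809,  1.39100117,  0.86963597]), 'force': array([ 0.01603584, -0.74736583,  0.71109043]), 'ft_torque': array([ 0.03947654, -0.06494947,  0.03291628]), 'width': 1.0014505064787707}Traceback (most recent call last):
  File "<stdin>", line 4, in <module>
  File "h.py", line 10, in cloud
    return P@np.array(im["rotation"]).T+np.array(im["origin"])
           ~~~~~~~~~~~~~~~~~~~~~~~~~~~~^~~~~~~~~~~~~~~~~~~~~~~
ValueError: operands could not be broadcast together with shapes (480,640) (3,)
```

```bash
sed -i 's/return P@.*/Rm=np.array(im["rotation"]); Rm=R.from_rotvec(Rm).as_matrix() if Rm.shape==(3,) else Rm\n    return P@Rm.T+np.array(im["origin"])/' h.py
python3 - <<'E'
from h import *
a=get_image("top"); b=get_image("side")
print(a["rotation"],b["rotation"])
np.savez("top.npz",P=cloud(a),f=a["frame"]); np.savez("side.npz",P=cloud(b),f=b["frame"])
save("top",a["frame"]);save("side",b["frame"])
P=cloud(a); print("median z",np.median(P[...,2]))
for c in("top","side"):
  print(c,np.array(a["origin"] if c=="top" else b["origin"]).round(3))
  for t in("small_tin","small_tin_hinge","small_tin_edge","large_tin","large_tin_edge","punch","brayer","hoop_top"):
    print(t,[(round(d["p"],2),np.round(d["point"],3).tolist()) for d in pinpoint(c,t)[:3]])
E
```

```text
[-2.21857824  2.16793496 -0.03335474] [-2.02627067  0.67419362 -0.39783144]
median z -0.0008396720299941318
top [ 0.504 -0.04   0.938]
small_tin [(0.97, [0.62, -0.269, -0.0]), (0.93, [0.303, -0.248, 0.001]), (0.57, [0.454, -0.232, 0.002])]
small_tin_hinge [(0.93, [0.416, -0.375, 0.039]), (0.86, [0.46, -0.247, 0.036]), (0.84, [0.618, -0.254, 0.039])]
small_tin_edge [(0.9, [0.464, -0.384, 0.037]), (0.87, [0.636, -0.297, 0.038]), (0.73, [0.462, -0.243, 0.084])]
large_tin [(0.59, [0.511, 0.186, 0.004])]
large_tin_edge [(0.56, [0.536, 0.196, 0.117])]
punch [(0.92, [0.765, 0.079, 0.002])]
brayer [(0.76, [0.745, -0.115, 0.0]), (0.33, [0.456, -0.232, -0.002])]
hoop_top [(0.54, [0.765, 0.081, 0.002])]
side [-0.043 -0.782  0.654]
small_tin [(0.78, [0.627, -0.268, -0.005]), (0.66, [0.433, -0.379, 0.0]), (0.55, [0.306, -0.253, 0.003])]
small_tin_hinge [(0.9, [0.295, -0.242, 0.035]), (0.86, [0.425, -0.373, 0.035]), (0.82, [0.62, -0.25, 0.038])]
small_tin_edge [(0.89, [0.324, -0.28, 0.038]), (0.76, [0.469, -0.384, 0.039]), (0.72, [0.64, -0.297, 0.038])]
large_tin [(0.58, [0.513, 0.187, -0.002])]
large_tin_edge [(0.69, [0.54, 0.199, 0.116])]
punch [(0.59, [0.764, 0.083, -0.001])]
brayer [(0.76, [0.743, -0.116, 0.004])]
hoop_top [(0.98, [0.393, -0.008, 0.024])]
```

View pics/top.png

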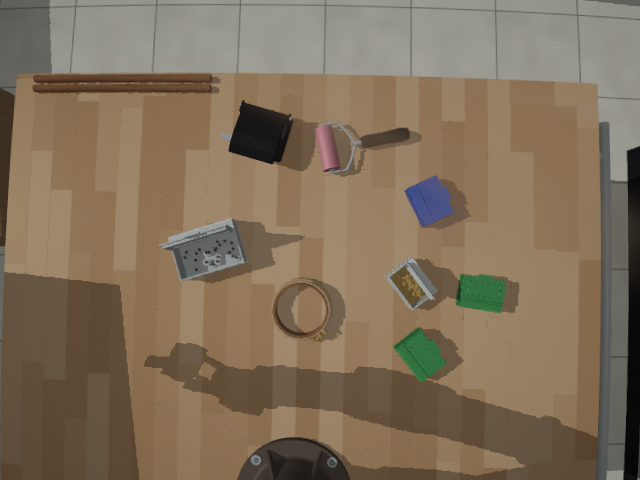

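View pics/side.png

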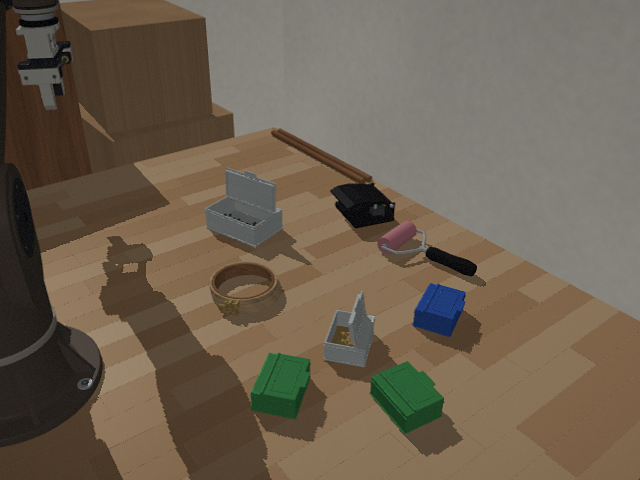

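Candidates for the small tin: grey one at top (411,285), green at (482,293) and (420,354), blue at (429,202). Only the one at (411,285) is bare aluminium, open and holding eyelets. The large grey tin at (205,250) is the one to leave alone. Next I'll confirm with a crop and fit the pose.

Run:
```python
from h import *
out=[]
for c,(x0,x1,y0,y1) in dict(top=(370,460,245,325),side=(305,395,280,375)).items():
  d=np.load(c+".npz"); out.append(cv2.resize(d["f"][y0:y1,x0:x1],(390,360),interpolation=cv2.INTER_CUBIC))
save("crop",np.hstack(out))
A=[]
for c in("top","side"):
  d=np.load(c+".npz");P=d["P"].reshape(-1,3)
  m=(np.hypot(P[:,0]-.455,P[:,1]+.235)<.075)&(P[:,2]>.012)&(P[:,2]<.14)
  f=d["f"].reshape(-1,3).astype(int); sat=f.max(1)-f.min(1)
  m&=(sat<30); Q=P[m]; A.append(Q)
  hi=Q[Q[:,2]>.045]; print(c,len(Q),len(hi),Q[:,2].max().round(4))
  if len(hi)>20:
    ctr=hi.mean(0); n=np.linalg.svd(hi-ctr)[2][2]; n*=-1 if n[2]<0 else 1
    print(" plane",ctr.round(4),n.round(3),"yaw n",np.degrees(np.arctan2(n[1],n[0])).round(1),"tilt",np.degrees(np.arccos(n[2])).round(1), "resid",np.std((hi-ctr)@n).round(4))
  lo=Q[(Q[:,2]<.045)]
  r=cv2.minAreaRect((lo[:,:2]*1000).astype(np.float32)); print(" rect low",r)
  rim=Q[(Q[:,2]<.04)&(Q[:,2]>.031)]
  r=cv2.minAreaRect((rim[:,:2]*1000).astype(np.float32)); print(" rect rim",len(rim),r, cv2.boxPoints(r).round().tolist())
np.savez("tin.npz",t=A[0],s=A[1])
```

```text
top 688 198 0.0937
 plane [ 0.4598 -0.2363  0.0779] [ 0.614 -0.765  0.196] yaw n -51.2 tilt 78.7 resid 0.0026
 rect low ((453.3871765136719, -231.3446044921875), (86.65190124511719, 67.30216979980469), 38.53425216674805)
 rect rim 394 ((453.08514404296875, -230.93746948242188), (86.23754119873047, 66.89863586425781), 38.09453201293945) [[399.0, -231.0], [440.0, -284.0], [508.0, -231.0], [466.0, -178.0]]
side 1755 479 0.0934
 plane [ 0.4526 -0.2484  0.0693] [ 0.583 -0.796  0.163] yaw n -53.7 tilt 80.6 resid 0.0023
 rect low ((452.2962341308594, -235.19290161132812), (90.03327178955078, 64.85450744628906), 37.39042663574219)
 rect rim 644 ((452.0582580566406, -235.09262084960938), (89.53895568847656, 64.45590209960938), 38.1287727355957) [[397.0, -237.0], [437.0, -288.0], [507.0, -233.0], [467.0, -182.0]]
```

View pics/crop.png

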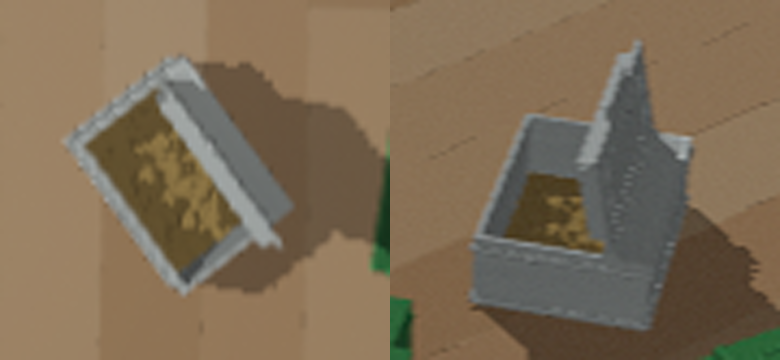

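Confirmed: at top (411,285) is an open aluminium tin with brass eyelets. Its flap stands near-upright on the lower-right (+x tin) side, about 80° open. Next I'll work out the approach in tool axes.

```bash
cat >> h.py <<'E'
yaw=np.radians(-52.0); C=np.array([.4530,-.2325])
tx=np.array([np.cos(yaw),np.sin(yaw),0]); ty=np.array([-np.sin(yaw),np.cos(yaw),0])
def intin(p): # world -> tin coordinates mm
    d=np.array(p)-np.r_[C,0]; return np.array([d@tx,d@ty,d[2]])*1000
def report(tip_tin=None):
    s=arm.observe(); M=R.from_rotvec(s["ee_rot"]).as_matrix(); tip=s["position"]+.178*M[:,0]
    print("t",s["clock"],"tip tin",intin(tip).round(1),"F",s["force"].round(1),"w",round(s["width"],2),"tool axes in tin\n",np.array([[M[:,i]@tx,M[:,i]@ty,M[:,i][2]] for i in range(3)]).round(3))
    if tip_tin is not None:
        w=np.r_[C,0]+(tip_tin[0]*tx+tip_tin[1]*ty)/1000+np.array([0,0,tip_tin[2]/1000])
        print("shift tool mm",(M.T@(w-tip)*1000).round(1))
    return s,M
E
python3 - <<'E'
from h import *
for k in("t","s"):
  Q=np.load("tin.npz")[k]; L=np.c_[(Q-np.r_[C,0])@tx,(Q-np.r_[C,0])@ty,Q[:,2]]*1000
  print(k,"low x,y pct",np.percentile(L[L[:,2]<42][:,:2],[1,99],axis=0).round(1).tolist())
  for z in range(40,95,10):
    q=L[(L[:,2]>z)&(L[:,2]<z+10)]; print(z,len(q),"x",np.percentile(q[:,0],[5,50,95]).round(1) if len(q) else"", "y",np.percentile(q[:,1],[2,98]).round(1) if len(q) else "")
s,M=report([48,0,226])
for sg in(1,-1):
  D=np.c_[[0,0,-1],np.cross(sg*ty,[0,0,-1]),sg*ty]
  print(sg,"turn deg tool",np.degrees(R.from_matrix(M.T@D).as_rotvec()).round(1))
E
```

```text
t low x,y pct [[-34.0, -40.7], [32.5, 43.8]]
40 10 x [10.5 16.2 16.5] y [-30.3  41.5]
50 1 x [14.7 14.7 14.7] y [36.9 36.9]
60 5 x [ 5.9  8.8 10.5] y [38.5 42.4]
70 114 x [ 2.8  5.5 11.5] y [-32.7  37.9]
80 57 x [4.4 7.9 9.8] y [-37.7  39.4]
90 12 x [6.2 7.3 8. ] y [-13.2  14.5]
s low x,y pct [[-29.9, -45.7], [33.3, 40.9]]
40 102 x [12.1 17.1 18.7] y [-44.2  37.5]
50 99 x [ 8.8 15.  16.2] y [-44.6  37.8]
60 81 x [ 8.5 13.9 15.3] y [-44.2  33.1]
70 127 x [ 5.4 12.5 14.1] y [-42.6  35.3]
80 110 x [ 5.5 10.9 12.4] y [-40.1  35.7]
90 15 x [ 8.9  9.9 10.9] y [-14.7  11.1]
t 1.0 tip tin [-737.2  347.4  226.8] F [ 0.3 -0.1  0.1] w 1.0 tool axes in tin
 [[-0.     0.    -1.   ]
 [-0.898 -0.44   0.   ]
 [-0.44   0.898  0.   ]]
shift tool mm [   0.7 -552.2 -657.5]
1 turn deg tool [26.1  0.  -0. ]
-1 turn deg tool [-153.9    0.     0. ]
```

Emit:
arm_command --pt "0 0 -36.8 -43.8 0 0 0" --pt "0 0 -36.8 -43.8 0 0 0" --pt "0 0 -36.8 -43.8 0 0 0" --pt "0 0 -36.8 -43.8 0 0 0" --pt "0 0 -36.8 -43.8 0 0 0" --newtons 10

```text
clock: 1.62
position: [0.3431, 0.2831, 0.405]
ee_rot: [-0.87, 1.389, 0.87]
force: [0.9, -0.1, 0.6]
width: 0.505
```

Emit:
arm_command --pt "0 0 -36.8 -43.8 0 0 0" --pt "0 0 -36.8 -43.8 0 0 0" --pt "0 0 -36.8 -43.8 0 0 0" --pt "0 0 -36.8 -43.8 0 0 0" --pt "0 0 -36.8 -43.8 0 0 0"

```text
clock: 2.25
position: [0.4128, 0.0057, 0.4051]
ee_rot: [-0.87, 1.388, 0.87]
force: [1.2, 0.6, -0.7]
width: 0.008
```

Emit:
arm_command --pt "0 0 -36.8 -43.8 0 0 0" --pt "0 0 -36.8 -43.8 0 0 0" --pt "0 0 -36.8 -43.8 0 0 0" --pt "0 0 -36.8 -43.8 0 0 0" --pt "0 0 -36.8 -43.8 0 0 0"

```text
clock: 2.88
position: [0.483, -0.2715, 0.4049]
ee_rot: [-0.871, 1.389, 0.87]
force: [1.0, 1.0, -0.2]
width: 0.007
```

Emit:
arm_command --pt "0 0 0 0 8.7 0 0" --pt "0 0 0 0 8.7 0 0" --pt "0 0 0 0 8.7 0 0" --pt "0 0 0 0 0 0 0"

```text
clock: 3.38
position: [0.4827, -0.2697, 0.4047]
ee_rot: [-0.52, 1.508, 0.52]
force: [0.1, -0.1, 0.0]
width: 0.005
```

Run:
```python
from h import *
report([34,0,72])
b=get_image("side"); save("side2",b["frame"])
```

```text
t 3.375 tip tin [ 47.6   0.5 226.7] F [ 0.1 -0.1  0. ] w 0.0 tool axes in tin
 [[-0.    -0.    -1.   ]
 [-1.    -0.001  0.   ]
 [-0.001  1.    -0.   ]]
shift tool mm [154.7  13.6  -0.5]
```

View pics/side2.png

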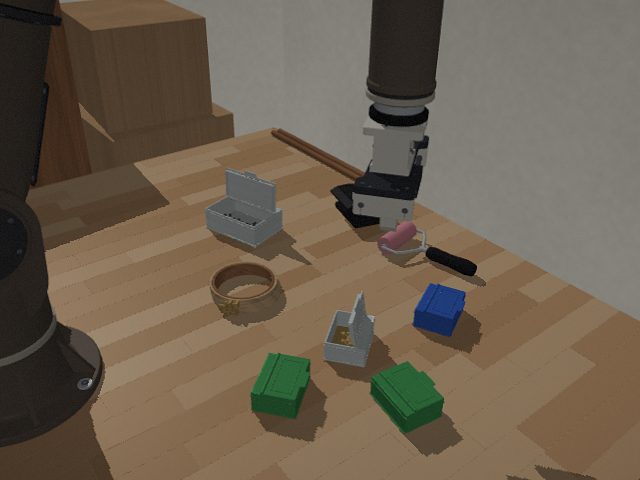

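The gripper hangs above the tin, which hasn't moved (side 350,335). Descending behind the flap.

Emit:
arm_command --pt "0 40 0 0 0 0 0" --pt "0 40 0 0 0 0 0" --pt "0 40 0 0 0 0 0" --pt "0 34 8 0 0 0 0" --pt "0 0 0 0 0 0 0"

```text
clock: 4.05
position: [0.4767, -0.2626, 0.249]
ee_rot: [-0.519, 1.51, 0.525]
force: [-0.3, 0.5, 0.7]
width: 0.006
```

Run:
```python
from h import *
report([24,0,72])
b=get_image("side"); save("side3",cv2.resize(b["frame"][200:400,270:470],None,fx=3,fy=3))
```

```text
t 4.05 tip tin [37.6 -0.2 71. ] F [-0.3  0.5  0.7] w 0.01 tool axes in tin
 [[-0.004 -0.002 -1.   ]
 [-1.    -0.003  0.004]
 [-0.003  1.    -0.002]]
shift tool mm [-1.  13.6  0.2]
```

View pics/side3.png

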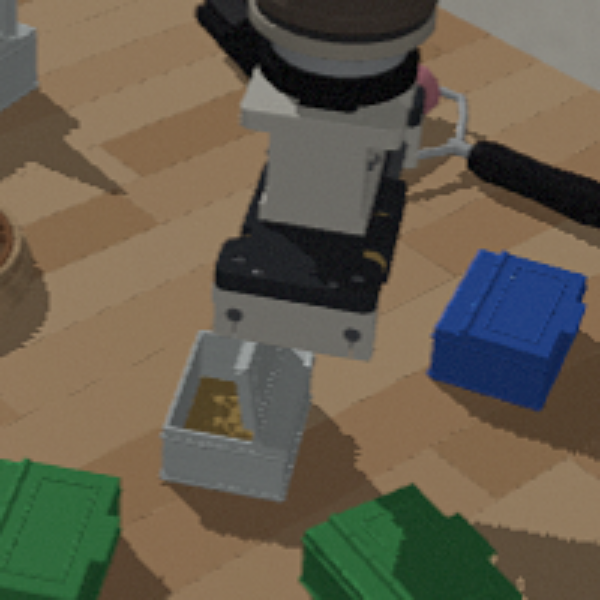

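The fingers are behind the flap, with the body well above it. Start pushing.

Emit:
arm_command --pt "0 0 12 0 0 0 0" --pt "0 0 5 0 0 0 0" --pt "0 1 5 0 0 0 0" --pt "0 2 6 0 0 0 0" --pt "0 0 0 0 0 0 0"

```text
clock: 4.72
position: [0.4602, -0.2409, 0.2477]
ee_rot: [-0.519, 1.508, 0.52]
force: [0.3, 0.2, 0.2]
width: 0.009
```

Run:
```python
from h import *
report([4,0,65])
```

```text
t 4.725 tip tin [11.   0.5 69.7] F [0.3 0.2 0.2] w 0.01 tool axes in tin
 [[-0.001  0.    -1.   ]
 [-1.    -0.001  0.001]
 [-0.001  1.     0.   ]]
shift tool mm [ 4.7  7.  -0.5]
```

Emit:
arm_command --pt "0 5 7 0 0 0 0" --pt "0 4 5 0 0 0 0" --pt "0 0 0 0 0 0 0"

```text
clock: 5.1
position: [0.4525, -0.2315, 0.2382]
ee_rot: [-0.519, 1.509, 0.52]
force: [0.9, 0.0, -0.5]
width: 0.008
```

Run:
```python
from h import *
report([-5,0,55.5])
b=get_image("side"); save("side4",cv2.resize(b["frame"][200:400,270:470],None,fx=3,fy=3))
```

```text
t 5.1 tip tin [-1.3  0.2 60.2] F [ 0.9  0.  -0.5] w 0.01 tool axes in tin
 [[-0.001 -0.001 -1.   ]
 [-1.    -0.     0.001]
 [-0.     1.    -0.001]]
shift tool mm [ 4.7  3.7 -0.2]
```

View pics/side4.png

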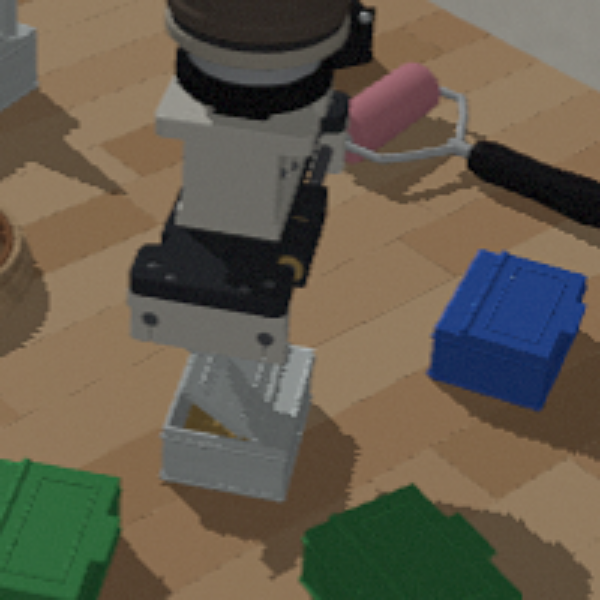

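The flap is being folded over (~45°, crop 225,400) and the tin hasn't moved. Continuing along the arc.

Emit:
arm_command --pt "0 5 4 0 0 0 0" --pt "0 5 3 0 0 0 0" --pt "0 4 2 0 0 0 0" --pt "0 3 1 0 0 0 0" --pt "0 0 0 0 0 0 0"

```text
clock: 5.78
position: [0.4467, -0.224, 0.2215]
ee_rot: [-0.519, 1.508, 0.52]
force: [0.0, 0.6, 0.4]
width: 0.002
```

Run:
```python
from h import *
report([-10,0,38])
```

```text
t 5.775 tip tin [-10.7   0.2  43.5] F [0.  0.6 0.4] w 0.0 tool axes in tin
 [[-0.001 -0.    -1.   ]
 [-1.    -0.     0.001]
 [-0.     1.    -0.   ]]
shift tool mm [ 5.5 -0.7 -0.2]
```

Emit:
arm_command --pt "0 2 3 0 0 0 0" --pt "0 2 1 0 0 0 0" --pt "0 1 0 0 0 0 0" --pt "0 0 0 0 0 0 0"

```text
clock: 6.28
position: [0.4444, -0.2209, 0.2166]
ee_rot: [-0.519, 1.508, 0.52]
force: [0.6, -0.4, -0.1]
width: 0.007
```

Emit:
arm_command --pt "0 0.5 0 0 0 0 0" --pt "0 0 0 0 0 0 0"

```text
clock: 6.52
position: [0.4444, -0.221, 0.2163]
ee_rot: [-0.519, 1.508, 0.519]
force: [-0.8, 0.9, 2.8]
width: 0.01
```

Emit:
arm_command --pt "0 0.4 0 0 0 0 0" --pt "0 0 0 0 0 0 0"

```text
clock: 6.78
position: [0.4443, -0.221, 0.2162]
ee_rot: [-0.519, 1.507, 0.519]
force: [-2.4, 0.9, 8.1]
width: 0.004
```

Emit:
arm_command --pt "0 0.2 0 0 0 0 0" --pt "0 0 0 0 0 0 0" --pt "0 0 0 0 0 0 0"

```text
clock: 7.15
position: [0.4443, -0.221, 0.2161]
ee_rot: [-0.519, 1.507, 0.519]
force: [-3.0, 2.3, 11.4]
width: 0.005
```

Emit:
arm_command --pt "0 -3 0 0 0 0 0" --pt "0 -20 0 0 0 0 0" --pt "0 -50 0 0 0 0 0" --pt "0 -50 0 0 0 0 0" --pt "0 -50 0 0 0 0 0"

```text
clock: 7.78
position: [0.4442, -0.2209, 0.3902]
ee_rot: [-0.519, 1.508, 0.519]
force: [1.0, -0.0, -0.2]
width: 0.006
```

Emit:
arm_command --pt "0 0 -50 50 0 0 0" --pt "0 0 -50 50 0 0 0" --pt "0 0 -50 50 0 0 0" --pt "0 0 0 0 0 0 0"

```text
clock: 8.28
position: [0.6345, -0.2424, 0.3863]
ee_rot: [-0.523, 1.508, 0.522]
force: [-0.4, 0.1, 0.8]
width: 0.006
```

Run:
```python
from h import *
report()
out=[]
for c,(x0,x1,y0,y1) in dict(top=(370,460,245,325),side=(305,395,280,375)).items():
  b=get_image(c); P=cloud(b).reshape(-1,3); O=np.load(c+".npz")["P"].reshape(-1,3)
  out.append(cv2.resize(b["frame"][y0:y1,x0:x1],(390,360),interpolation=cv2.INTER_CUBIC)); 
  L=np.c_[(P-np.r_[C,0])@tx,(P-np.r_[C,0])@ty,P[:,2]]*1000
  m=(abs(L[:,0])<45)&(abs(L[:,1])<55)&(L[:,2]>20)&(L[:,2]<110); q=L[m]
  print(c,len(q),"bounds",np.percentile(q,[1,99],axis=0).round(1).tolist())
  m2=(L[:,0]>-30)&(L[:,0]<12)&(abs(L[:,1])<38)&(L[:,2]>25)&(L[:,2]<70); q=L[m2]
  A=np.c_[q[:,:2],np.ones(len(q))]; k=np.linalg.lstsq(A,q[:,2],rcond=None)[0]; print(" flap plane slope x,y",k[:2].round(3),"z0",k[2].round(1),len(q))
  m3=(L[:,0]>19)&(L[:,0]<30)&(abs(L[:,1])<38)&(L[:,2]>25)&(L[:,2]<70); print(" deck z",np.median(L[m3,2]).round(1))
  for t in("large_tin","large_tin_edge","punch","brayer","hoop_top","small_tin_edge"):
    print(t,[(round(d["p"],2),np.round(d["point"],3).tolist()) for d in pinpoint(c,t)[:4]])
save("final",np.hstack(out)); save("side5",b["frame"])
```

```text
t 8.275 tip tin [119.6 136.7 208.3] F [-0.4  0.1  0.8] w 0.01 tool axes in tin
 [[ 0.    -0.001 -1.   ]
 [-1.    -0.004 -0.   ]
 [-0.004  1.    -0.001]]Traceback (most recent call last):
  File "<stdin>", line 9, in <module>
    return _quantile_unchecked(
        a, q, axis, out, overwrite_input, method, keepdims, weights)
    return _ureduce(a,
                    func=_quantile_ureduce_func,
    ...<5 lines>...
                    overwrite_input=overwrite_input,
                    method=method)
    r = func(a, **kwargs)
    result = _quantile(arr,
                       quantiles=q,
    ...<2 lines>...
                       out=out,
                       weights=wgt)
    slices_having_nans = np.isnan(arr[-1, ...])
                                  ~~~^^^^^^^^^
IndexError: index -1 is out of bounds for axis 0 with size 0
```

Emit:
arm_command --pt "0 -5 45 35 0 0 0" --pt "0 -5 45 35 0 0 0" --pt "0 -5 45 35 0 0 0" --pt "0 0 45 35 0 0 0" --pt "0 0 45 35 0 0 0"

```text
clock: 8.95
position: [0.6285, 0.0422, 0.4042]
ee_rot: [-0.518, 1.507, 0.519]
force: [1.6, 0.1, -0.5]
width: 0.004
```

Emit:
arm_command --pt "0 0 45 35 0 0 0" --pt "0 0 45 35 0 0 0" --pt "0 0 0 0 0 0 0"

```text
clock: 9.32
position: [0.628, 0.1611, 0.4031]
ee_rot: [-0.523, 1.507, 0.528]
force: [0.2, -0.4, 0.0]
width: 0.005
```

Run:
```python
from h import *
report()
out=[]
for c,(x0,x1,y0,y1) in dict(top=(370,460,245,325),side=(305,395,280,375)).items():
  b=get_image(c); P=cloud(b).reshape(-1,3)
  out.append(cv2.resize(b["frame"][y0:y1,x0:x1],(390,360),interpolation=cv2.INTER_CUBIC)); save(c+"5",b["frame"])
  L=np.c_[(P-np.r_[C,0])@tx,(P-np.r_[C,0])@ty,P[:,2]]*1000
  def box(a,b,y,z0,z1): return L[(L[:,0]>a)&(L[:,0]<b)&(abs(L[:,1])<y)&(L[:,2]>z0)&(L[:,2]<z1)]
  q=box(-45,45,55,20,110); print(c,len(q))
  if len(q)>50:
    print(" bounds",np.percentile(q,[1,99],axis=0).round(1).tolist())
    q=box(-28,12,38,25,70); k=np.linalg.lstsq(np.c_[q[:,:2],np.ones(len(q))],q[:,2],rcond=None)[0]; print(" slope",k.round(3),len(q),"deck z",np.median(box(19,30,38,25,70)[:,2]).round(1))
  for t in("large_tin","large_tin_edge","punch","brayer","hoop_top","small_tin","small_tin_edge"):
    print(t,[(round(d["p"],2),np.round(d["point"],3).tolist()) for d in pinpoint(c,t)[:4]])
save("final",np.hstack(out))
```

```text
t 9.325 tip tin [-202.9  380.3  225.1] F [ 0.2 -0.4  0. ] w 0.0 tool axes in tin
 [[-0.003  0.    -1.   ]
 [-1.    -0.008  0.003]
 [-0.008  1.     0.   ]]
top 1423
 bounds [[-37.9, -40.4, 29.5], [31.3, 43.4, 41.0]]
 slope [-2.0000e-03  1.0000e-03  3.7242e+01] 740 deck z 35.3
large_tin [(0.82, [0.513, 0.19, 0.002]), (0.58, [0.432, -0.21, 0.034]), (0.36, [0.453, -0.232, 0.001])]
large_tin_edge [(0.76, [0.538, 0.194, 0.118])]
punch [(0.57, [0.764, 0.079, 0.003])]
brayer [(0.93, [0.742, -0.114, -0.0])]
hoop_top [(0.26, [0.454, -0.231, 0.002])]
small_tin [(0.89, [0.442, -0.377, -0.0]), (0.86, [0.454, -0.231, -0.0]), (0.73, [0.435, -0.209, 0.037]), (0.62, [0.31, -0.254, 0.006])]
small_tin_edge [(0.98, [0.328, -0.276, 0.04]), (0.9, [0.637, -0.296, 0.04]), (0.6, [0.434, -0.211, 0.037]), (0.58, [0.468, -0.384, 0.034])]
side 1843
 bounds [[-34.9, -45.4, 21.0], [33.0, 40.2, 41.7]]
 slope [1.0000e-03 2.0000e-03 3.8972e+01] 785 deck z 36.8
large_tin [(0.84, [0.514, 0.188, -0.001])]
large_tin_edge [(0.69, [0.54, 0.2, 0.118])]
punch [(0.68, [0.765, 0.086, -0.004]), (0.45, [0.511, 0.183, -0.004]), (0.34, [0.541, 0.199, 0.115])]
brayer [(0.58, [0.743, -0.118, 0.003])]
hoop_top [(0.55, [0.54, 0.199, 0.117])]
small_tin [(0.9, [0.453, -0.234, 0.003]), (0.85, [0.434, -0.382, -0.003])]
small_tin_edge [(0.9, [0.324, -0.28, 0.038]), (0.72, [0.47, -0.383, 0.038]), (0.71, [0.43, -0.207, 0.037]), (0.7, [0.64, -0.298, 0.038])]
```

View pics/final.png

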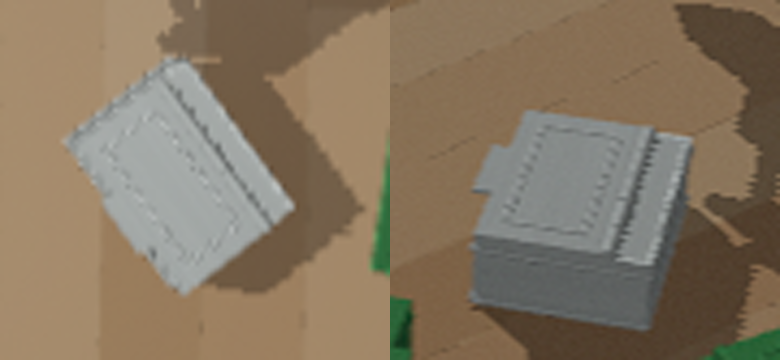

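View pics/side5.png

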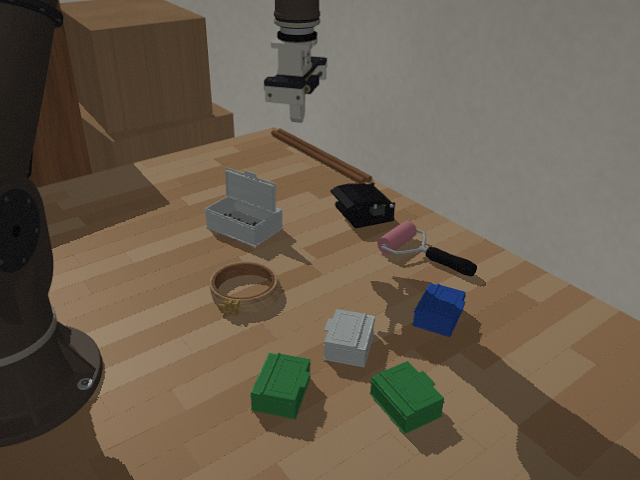

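The flap lies flat (slope about 0.002, 2 mm above the deck). The tin is where it was (side 350,337), everything else looks unchanged, and the hand is clear.

```bash
python3 -c "
from cell import arm
print(arm.sign_off())"
```

```text
the job is handed in; nothing more can be done
None
```

The small tin's flap is shut and the job is handed in, at about 9.4 s on the robot's clock. With the closed fingertips I pushed the flap over from behind along its arc, pressed it down with about 11 N, then drew the hand up and clear.

**Last checks**
- **Flap:** the depth fit shows it level (slope about 0.002) and 2 mm above the deck, as it should be when shut.
- **Small tin:** its outline and position match the start to within about 2 mm.
- **Other things:** the large tin, its open flap, the punch and the brayer came out within about 4 mm of their starting positions, which is within the measuring error. I checked the punch's lever only by eye; it looks unpressed.

**Checks that failed or disagreed**
- **First look after retreating:** it gave no reading because the arm blocked the top camera, so I moved the hand further away and measured again.
- **Hoops:** the final network searches did not find the hoop stack and reported other things with low to middling confidence. I judged it undisturbed from the side picture, where it looks unchanged at the same pixels, and the hand stayed well above it.

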